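Hold soldering tweezers at the scribed gap

ROBOT

A 7-joint arm with a two-finger parallel gripper is mounted at the origin on the work surface. World frame = base frame: x ahead of the robot, y to its left, z up, the work surface at z = 0. Lengths are in mm, angles in rad, forces in N, time in s.
With the tool pointing down it reaches from about 425 to 950 mm from the base axis. Payload 16.7 kg.
Tool frame: the origin (TCP) lies midway between the tips of the shut fingers; the grasp point (between the pads) lies env.pinch_z behind it (env.pinch_z is the distance from the TCP to the grasp point, in mm); z points along the fingers, y is the line along which they close (so a half turn about z gives the same grasp; the last joint's range is limited). The gripper opens to 94 mm and grips with 3 to 60 N. Pads are 16 mm wide; open, the fingers measure 119 mm over their backs; the gripper's body (75 mm by 177 mm) begins 78 mm behind the grasp point.
Start: joints at [0.986, 0.426, 0.074, 1.606, -0.034, 1.111, -0.067], TCP at [284.907, -611.884, 205.467] pointing down, gripper open.
Joint ranges: [-2.85, 2.85], [-0.5, 2.14], [-1.23, 1.37], [0.21, 2.46], [-1.02, 4.16], [0.16, 2.05], [-2.73, 2.73]. Speed limits (rad/s): [1.89, 1.89, 2.39, 2.39, 3.01, 3.01, 3.01].

INTERFACE

Orientations are given as a 3x3 rotation matrix whose columns are the frame's x, y, z axes.
In Python, from workcell import env gives the robot as it stands.
- The arm moves only by the tool apply_moves, never from a script. Its argument "series" is a list that holds one entry, the list of rows, each a list of 7 numbers: the finger opening in m, from 0 to 0.094, then the shift along the tool's x, y, z in m, then the turn, a rotation vector about the tool's x, y, z in degrees. In form: [[[fingers, x, y, z, ax, ay, az], ...]]. A call has exactly 10 rows; each row is the pose to reach, as a shift and turn from the pose commanded when the call began, along the tool's axes at that moment; what a row does not reach only later rows make up. A row lasts 1/12 s, in which the tool goes at most 41.7 mm and 7.16 degrees, less where a joint would pass 70% of its speed; a pose out of reach is approached as far as the arm can. A call with a gripper value outside its range is refused whole. The fingers move at their own pace and stop on an object; the grip force is fixed at half the most. Time passes only in rows, so rows that repeat a pose let the fingers close, or fill a call up. It gives the time, the measured TCP pose, the force, the opening and the grip force at its end, in the units of the state.
- env.observe(): the state, without advancing time (a new reading comes with each control period).
- env.capture(name): name is "scene" or "top" or "wrist"; returns a dict with "color" (400x640x3 uint8, red, green, blue), "K" (3x3 intrinsics, pixels), "R" (3x3) and "t" (3): a world point X has camera coordinates R X + t; the wrist camera has in their place "tool_from_camera" (4x4, takes a point from camera to tool coordinates, whose origin is the TCP and whose axes are the flange's). Camera axes: x right, y down, z forward; pixel columns grow to the right and rows downward; lengths in mm; the calibration is good to about 2 mm. The wrist camera is an equidistant fisheye: a pixel r from the principal point sees the ray r / f radians off the axis. A picture is of the moment at which its call begins: read the wrist's pose just before it. There is no depth.
- env.sign_off(): hands the job in; it is judged then, once.
Trained networks look in a picture, given as the dict that the camera call returned (one of the last four; its "shot" number tells which), for a name from the list of things; names that differ only in an ending like _2 or _b are one class to them, and where a whole thing is asked for, a point or a joint stands for the part that bears it (a point fixed in the world has none). Each returns a list of dicts, best first, with "p" (0 to 1); they miss things now and then, are a little off and sometimes report something else, mostly with a low value. They report only what shows in the picture. A call takes as long as a camera call. They do not tell look-alikes from the thing itself.
- env.recognise(target, picture): "point" ([x, y, z] in mm, in world coordinates, good to about 4 mm: the middle of the surface that is visible of it).
- env.landmark_of(target, picture): "point" ([x, y, z] in mm, in world coordinates, good to about 4 mm: a listed point, or the origin of a listed thing).
The state is a dict: "time": time; "qpos": joint angles; "joint_vel": joint speeds; "joint_efforts": joint torques, N m; "ee_pos": TCP position; "eef_rot": TCP orientation; "wrist_force": force on the tool from outside, world axes, zero at the start; "wrist_torque": the same for the moment, N m; "opening": finger opening in mm; "grasp_force": force on a finger pad.
Only numpy, scipy, OpenCV 4.12 (cv2) and the standard library are available. Lean on these libraries where they do the work, as an engineer would, in place of code of your own. Each camera call takes 0.05 s, during which the arm holds its last target. There are 200 camera calls.

TASK

A large bezel is about to be soldered: pick up the long sprung soldering tweezers by their black grips, bring the tips just above (a finger's width at most) the white block whose two scribed lines are the wider apart, and squeeze until each tip stands right over its own line. Finish the program still holding them there, level, steady and clear of the block. Never pinch the tips shut against each other, and leave the other things on the bench where they are.

Things in the scene. Friction and masses are not known exactly. Their poses are not given: they have to be found in the camera images.
- tweezers: long steel tweezers lying loose and flat, 167 mm long, 80 g. Origin: underside, midway between the two black grips (grasp there); x to the tips, y to the left leg, z up. Grips: 50 mm long along x, centred on the origin, 16 mm high, 40 mm over the outer faces at rest. Leg pivots 85 mm behind the origin, tips 65 mm ahead, balance point 15 mm behind
- leg_left (a joint): squeeze angle of the left leg, rad: 0 at rest, 0.09 with the tips shut. Sprung: 4 N a side on the grips to start, 8 N at 0.053. Both legs at one angle: tip gap (centre to centre) = 30 mm - 300 mm x angle, width over the grips = 40 mm - 170 mm x angle. A 14 mm gap is 0.053 on both, width 31 mm (about 1.5 mm less as read at the fingers, as contacts give), grip faces parallel
- leg_right (a joint): the same for the right leg
- tip_left (a point): underside of the left leg's pointed end (tip 3 mm wide, 4 mm high), 6 mm above the tweezers' underside, 65 mm ahead of the origin and 15 mm to its left at rest
- tip_right (a point): the same for the right leg, 15 mm to the right at rest
- block_wide: white ceramic soldering block, fixed, 50 x 50 mm, 30 mm high, origin under its centre. On its top two dark scribed lines run along its x, 18 mm long, 1.5 mm wide, evenly either side of the middle, 14 mm apart centre to centre: the wider pair, the one to use. The two blocks change places.
- block_wide_lines (a point): centre of the top face of that block, midway between its two lines; same axes as the block, lines at y = +7 and -7 mm
- block_narrow: white ceramic soldering block, fixed, 50 x 50 mm, 30 mm high, origin under its centre. On its top two dark scribed lines run along its x, 18 mm long, 1.5 mm wide, evenly either side of the middle, 6 mm apart: the narrow pair, not to be used.
- dish: bystander: white ceramic bowl, 90 mm across, 35 mm high; origin under its centre
- flux_jar: bystander: capped glass jar, 56 mm across, 65 mm high; origin under its centre
- bezel: bystander: small brass ring lying flat, 24 mm across, 8 mm high; origin under its centre
- offcut: bystander: brass plate 45 x 30 x 4 mm; origin under its centre
- screwdriver: bystander: screwdriver lying flat, 160 mm long, along its x
- pliers: bystander: pliers lying flat, 140 mm long, 12 mm high, jaws to +x; origin under the middle
- mandrel: bystander: wooden ring cone standing on a 70 mm foot, 130 mm high; origin under its centre
Not all that is in view belongs to the job. Leave any orange or pink look-alike of the block_wide alone.

How it is judged:
By the outcome, as a careful person would: the job done as asked, in the order asked, and still so for the second after the job is handed in, while the arm keeps its last pose, push and grip.
It also fails if it takes over 32 s, if anything falls off the work surface, if the arm or the gripper's body presses on something with over 40 N, if the wrist force passes 120 N, or if a joint passes its speed limit or range.

## Working session

There is one attempt and no reset: what is moved stays moved. The work goes in short steps, Python scripts to look and compute and a tool call to move; the robot and the scene stay as the last step left them, time stands still between calls to the robot, and variables do not carry over. Pictures are saved under pics/ and viewed, at most 10 in all, crops included, and the job is handed in when it is done.

Besides the shell and the picture viewer there is one more tool, called after ">>>" in YAML: its name, and indented under it one key for each argument. apply_moves: Moves the arm, as the interface text tells. Its arguments: {"type":"object","properties":{"series":{"type":"array"}},"required":["series"]}

```bash
mkdir -p pics; ls; cat > h.py <<'E'
import numpy as np, cv2
from workcell import env
def save(c,n): cv2.imwrite(f'pics/{n}.png',c['color'][:,:,::-1])
def look(names,cams=('scene','top')):
    out={}
    for cn in cams:
        c=env.capture(cn); out[cn]=c
        for n in names:
            for f in ('recognise','landmark_of'):
                try: r=getattr(env,f)(n,c)
                except Exception as e: print(cn,n,f,'ERR',e); continue
                print(cn,n,f[:4],[(np.round(d['point']).tolist(),round(d['p'],2)) for d in r[:3]])
    return out
E
python3 - <<'E'
from h import *
s=env.observe()
print(s['time'],s['ee_pos'],np.round(s['eef_rot'],3),env.pinch_z,s['opening'])
o=look(['tweezers','block_wide','block_narrow','tip_left','tip_right','block_wide_lines'])
print(env.observe()['time'])
for k in o: print(k,np.round(o[k]['K'],1).tolist(),np.round(o[k]['R'],3).tolist(),np.round(o[k]['t']).tolist())
im=np.vstack([o['scene']['color'],o['top']['color']])
save(o['scene'],'scene');save(o['top'],'top')
E
```

```text
pics
0.0 [ 284.70424482 -611.53713859  204.78152312] [[ 0.907  0.422 -0.001]
 [ 0.422 -0.907  0.001]
 [-0.    -0.001 -1.   ]] 18.8 94.07574717440663
scene tweezers reco [([560.0, -187.0, 7.0], 0.81)]
scene tweezers land [([569.0, -183.0, -6.0], 0.73)]
scene block_wide reco [([551.0, 334.0, 33.0], 0.83), ([568.0, 118.0, 28.0], 0.71), ([620.0, 226.0, 29.0], 0.66)]
scene block_wide land [([557.0, 122.0, 0.0], 0.76), ([605.0, 231.0, -0.0], 0.64), ([538.0, 335.0, 5.0], 0.53)]
scene block_narrow reco [([651.0, 32.0, 28.0], 0.88)]
scene block_narrow land [([638.0, 30.0, -3.0], 0.73)]
scene tip_left reco []
scene tip_left land [([618.0, -140.0, 2.0], 0.56), ([452.0, 173.0, -1.0], 0.55)]
scene tip_right reco []
scene tip_right land [([630.0, -168.0, 9.0], 0.57)]
scene block_wide_lines reco [([617.0, 224.0, 31.0], 0.8), ([569.0, 120.0, 29.0], 0.52), ([553.0, 332.0, 28.0], 0.51)]
scene block_wide_lines land [([607.0, 227.0, 31.0], 0.83), ([541.0, 333.0, 29.0], 0.61), ([551.0, 120.0, 30.0], 0.58)]
top tweezers reco [([554.0, -198.0, 8.0], 0.67)]
top tweezers land [([567.0, -183.0, -2.0], 0.75)]

[... 409 characters left out ...]
eft land []
top tip_right reco [([566.0, -198.0, 12.0], 0.6), ([746.0, -275.0, 19.0], 0.15)]
top tip_right land [([628.0, -166.0, 8.0], 0.51)]
top block_wide_lines reco [([611.0, 224.0, 32.0], 0.87), ([536.0, 328.0, 29.0], 0.86), ([554.0, 120.0, 28.0], 0.68)]
top block_wide_lines land [([552.0, 120.0, 29.0], 0.89), ([541.0, 333.0, 28.0], 0.89), ([611.0, 231.0, 33.0], 0.8)]
1.3
scene [[390.0, 0.0, 315.1], [0.0, 390.0, 202.0], [0.0, 0.0, 1.0]] [[0.257, 0.966, -0.007], [0.689, -0.188, -0.7], [-0.678, 0.175, -0.714]] [-216.0, -378.0, 1528.0]
top [[451.5, 0.0, 317.1], [0.0, 451.5, 202.3], [0.0, 0.0, 1.0]] [[0.024, -1.0, -0.015], [-0.98, -0.021, -0.197], [0.196, 0.02, -0.98]] [81.0, 621.0, 1074.0]
```

View pics/top.png

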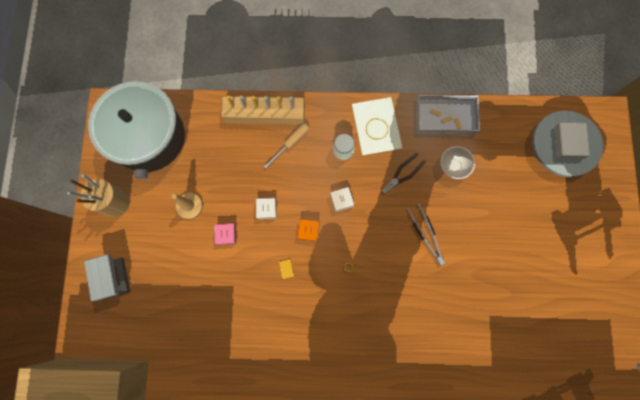

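View pics/scene.png

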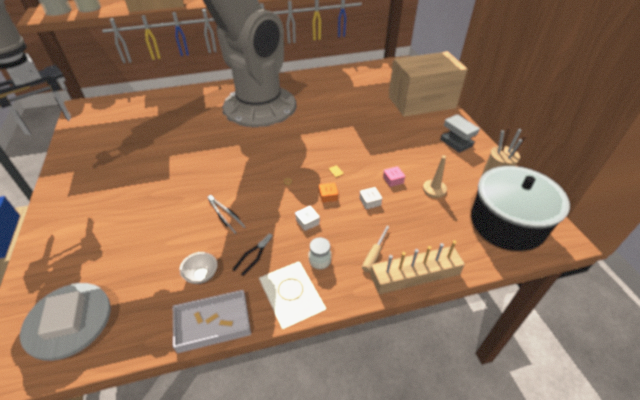

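The top view shows two white blocks, at (265,208) and (342,198). There are also orange (308,230) and pink (225,234) look-alikes, and the tweezers run from about (440,262) at the hinge to (408,208)/(420,206) at the tips. I'll enlarge both white blocks and the tweezers.

```bash
python3 - <<'E'
import cv2,numpy as np
t=cv2.imread('pics/top.png')
f=lambda x0,y0,w,h,s:cv2.resize(t[y0:y0+h,x0:x0+w],None,fx=s,fy=s,interpolation=cv2.INTER_CUBIC)
a=np.vstack([f(250,193,32,30,9),f(327,183,32,30,9)])
b=f(396,196,60,80,6.75)
b=cv2.resize(b,(int(b.shape[1]),a.shape[0]))
b=f(396,196,60,77,7); b=np.vstack([b,np.zeros((1,b.shape[1],3),np.uint8)])
cv2.imwrite('pics/crop1.png',np.hstack([a[:540],b[:540]]))
E
```

```text
(no output)
```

View pics/crop1.png

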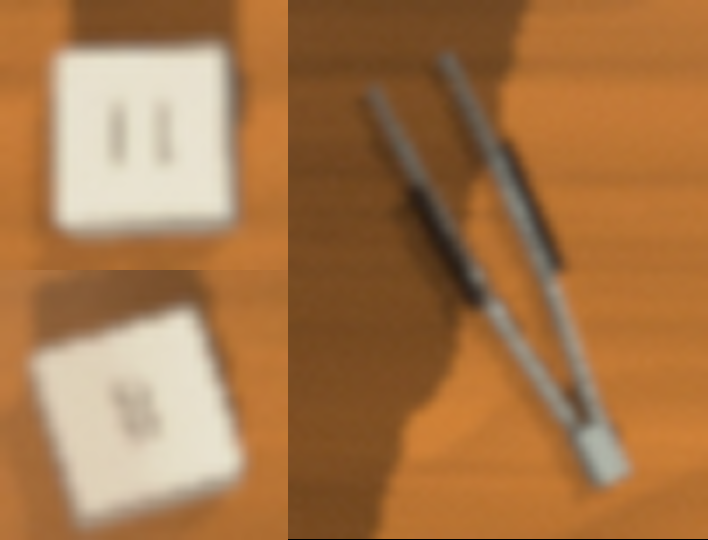

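The wide pair is on the white block at (265,208): its lines are about 47 crop px apart (~14 mm), against ~20 px on the block at (342,198). I'll use (265,208). Next I'll triangulate the block and tweezers.

```bash
cat >> h.py <<'E'
def ray(c,px):
    d=np.linalg.inv(c['K'])@np.array([px[0],px[1],1.]); R=np.array(c['R']); return -R.T@c['t'], R.T@d
def atz(c,px,z):
    o,d=ray(c,px); return o+d*(z-o[2])/d[2]
def proj(c,X):
    p=np.array(c['K'])@(np.array(c['R'])@X+c['t']); return p[:2]/p[2]
def proj_w(c,X,ee,R):
    T=np.linalg.inv(np.array(c['tool_from_camera'])); p=T[:3,:3]@(R.T@(np.array(X)-ee))+T[:3,3]
    K=np.array(c['K']); th=np.arctan2(np.hypot(p[0],p[1]),p[2]); u=p[:2]/np.hypot(p[0],p[1])*th
    return np.array([K[0,0]*u[0]+K[0,2],K[1,1]*u[1]+K[1,2]])
def ray_w(c,px,ee,R):
    K=np.array(c['K']); a=np.array([(px[0]-K[0,2])/K[0,0],(px[1]-K[1,2])/K[1,1]]); th=np.hypot(*a)
    d=np.r_[a/th*np.sin(th),np.cos(th)]; T=np.array(c['tool_from_camera'])
    return ee+R@T[:3,3], R@(T[:3,:3]@d)
def tri(rays):
    A=np.zeros((3,3));b=np.zeros(3)
    for o,d in rays:
        d=d/np.linalg.norm(d);P=np.eye(3)-np.outer(d,d);A+=P;b+=P@o
    X=np.linalg.solve(A,b); return X,[np.linalg.norm(np.cross(X-o,d/np.linalg.norm(d))) for o,d in rays]
E
python3 - <<'E'
from h import *
c=env.capture('top');s=env.capture('scene')
P={'tipL':((408.0,209.1),9),'tipR':((418.7,204.3),9),'gL':((418.7,231.3),14),'gR':((430.6,225.3),14),'hinge':((441.3,262.4),8)}
W={k:atz(c,*v) for k,v in P.items()}
for k in W: print(k,np.round(W[k],1),'scene px',np.round(proj(s,W[k]),1))
m=(W['tipL']+W['tipR'])/2;g=(W['gL']+W['gR'])/2;d=(m-W['hinge'])[:2]
print('mid',m,'grip',g,'gap',np.linalg.norm(W['tipL']-W['tipR']),'yaw',np.degrees(np.arctan2(d[1],d[0])),'org',m[:2]-65*d/np.linalg.norm(d), np.linalg.norm(d))
# white top faces
for cam,seed in ((c,(265,207)),(s,(371,194))):
    im=cam['color'].astype(int);x,y=seed
    m=((im.min(2)>150)&(im.max(2)-im.min(2)<60)).astype(np.uint8)
    m[:, :x-25]=0;m[:,x+25:]=0;m[:y-25]=0;m[y+25:]=0
    cn,_=cv2.findContours(m,cv2.RETR_EXTERNAL,cv2.CHAIN_APPROX_NONE)
    cc=max(cn,key=cv2.contourArea);print(cv2.contourArea(cc),cv2.minAreaRect(cc))
    if cam is c:
        b=cv2.boxPoints(cv2.minAreaRect(cc));w=np.array([atz(c,p,30) for p in b]);print(np.round(w,1),w.mean(0),[np.linalg.norm(w[i]-w[i-1]) for i in range(4)]); print('scene px of that',proj(s,w.mean(0)))
print(env.observe()['time'])
sc=s['color'];
a=cv2.resize(sc[180:210,355:390],None,fx=10,fy=10,interpolation=cv2.INTER_CUBIC);b=cv2.resize(sc[188:233,200:250],None,fx=9,fy=9,interpolation=cv2.INTER_CUBIC)
a=cv2.copyMakeBorder(a,0,105,0,0,cv2.BORDER_CONSTANT)
cv2.imwrite('pics/crop2.png',np.hstack([a,b])[:,:,::-1])
E
```

```text
tipL [ 616.2 -142.     9. ] scene px [244.6 226.4]
tipR [ 629.6 -170.2    9. ] scene px [234.9 232. ]
gL [ 557.5 -167.8   14. ] scene px [232.5 212. ]
gR [ 573.8 -198.8   14. ] scene px [222.1 218.2]
hinge [ 479.4 -225.1    8. ] scene px [210.5 198.5]
mid [ 622.90445981 -156.120924      9.        ] grip [ 565.64930537 -183.27966124   14.        ] gap 31.232882209590432 yaw 25.662398342503796 org [ 564.31596712 -184.27032053] 159.24403180078352
328.0 ((265.5, 207.5), (19.0, 19.0), 0.0)
[[583.1 252.8  30. ]
 [633.1 255.4  30. ]
 [634.1 205.9  30. ]
 [584.1 203.8  30. ]] [608.61715996 229.48191336  30.        ] [np.float64(49.07065740936775), np.float64(50.08969573446117), np.float64(49.48766271249301), np.float64(50.046114234818326)]
scene px of that [370.71278929 194.32368863]
217.5 ((370.5377197265625, 194.63204956054688), (14.422857284545898, 19.367835998535156), 74.05460357666016)
1.4
```

View pics/crop2.png

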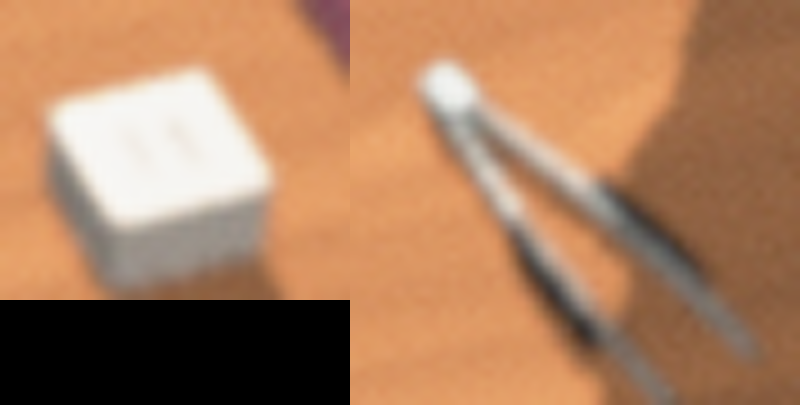

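Both views agree to within 1 px: the tweezers' origin is near (564,-184) with yaw ~25.7°, and the block top is at (608.6,229.5,30). The tool yaw already matches, so I'll move above the tweezers.

>>> apply_moves:
  series:
    - [[0.075,0.034,-0.021,0,0,0,0],[0.075,0.068,-0.042,0,0,0,0],[0.075,0.102,-0.063,0,0,0,0],[0.075,0.136,-0.084,0,0,0,0],[0.075,0.17,-0.105,0,0,0,0],[0.075,0.204,-0.126,0,0,0,0],[0.075,0.238,-0.148,0,0,0,0],[0.075,0.272,-0.169,0,0,0,0],[0.075,0.306,-0.19,0,0,0,0],[0.075,0.34,-0.211,0,0,0,0]]

```text
time: 2.23
ee_pos: [504.9, -275.4, 205.8]
eef_rot: [[0.907, 0.422, 0.001], [0.422, -0.907, -0.0], [0.0, 0.0, -1.0]]
wrist_force: [0.9, -0.5, -0.6]
opening: 75.1
grasp_force: 0.0
```

>>> apply_moves:
  series:
    - [[0.075,0.03,-0.018,0.01,0,0,0],[0.075,0.06,-0.036,0.02,0,0,0],[0.075,0.085,-0.053,0.03,0,0,0],[0.075,0.094,-0.059,0.05,0,0,0],[0.075,0.094,-0.059,0.07,0,0,0],[0.075,0.094,-0.059,0.08,0,0,0],[0.075,0.094,-0.059,0.08,0,0,0],[0.075,0.094,-0.059,0.08,0,0,0],[0.075,0.094,-0.059,0.08,0,0,0],[0.075,0.094,-0.059,0.08,0,0,0]]

```text
time: 3.07
ee_pos: [564.8, -184.7, 126.7]
eef_rot: [[0.907, 0.421, 0.002], [0.421, -0.907, -0.0], [0.001, 0.001, -1.0]]
wrist_force: [-0.5, 0.5, 0.2]
opening: 74.9
grasp_force: 0.0
```

```bash
python3 - <<'E'
from h import *
s=env.observe();print(s['time'],s['ee_pos'],np.round(s['eef_rot'],3).tolist(),s['opening'])
c=env.capture('wrist');save(c,'wr1');print(np.round(c['K'],1).tolist(),np.round(c['tool_from_camera'],2).tolist())
ee,R=s['ee_pos'],np.array(s['eef_rot'])
th=np.radians(25.7);ux=np.array([np.cos(th),np.sin(th),0]);uy=np.array([-ux[1],ux[0],0]);o=np.array([564.5,-184,0])
for n,l in (('tipL',(65,15,10)),('tipR',(65,-15,10)),('gLfront',(25,18,16)),('gRfront',(25,-18,16)),('gLback',(-25,18,16)),('gRback',(-25,-18,16)),('org',(0,0,0))):
    print(n,np.round(proj_w(c,o+ux*l[0]+uy*l[1]+[0,0,l[2]],ee,R),1))
E
```

```text
3.0667 [ 564.82760269 -184.68304535  126.74618102] [[0.907, 0.421, 0.002], [0.421, -0.907, -0.0], [0.001, 0.001, -1.0]] 74.86280702967173
[[309.7, 0.0, 318.4], [0.0, 309.7, 196.9], [0.0, 0.0, 1.0]] [[0.0, -0.97, -0.24, 69.26], [1.0, 0.0, -0.0, -0.19], [0.0, -0.24, 0.97, -178.44], [0.0, 0.0, 0.0, 1.0]]
tipL [301.1 127.1]
tipR [332.8 126.6]
gLfront [298.5 169.6]
gRfront [336.6 169.1]
gLback [299.9 220.1]
gRback [336.6 219.6]
org [317.9 191.4]
```

View pics/wr1.png

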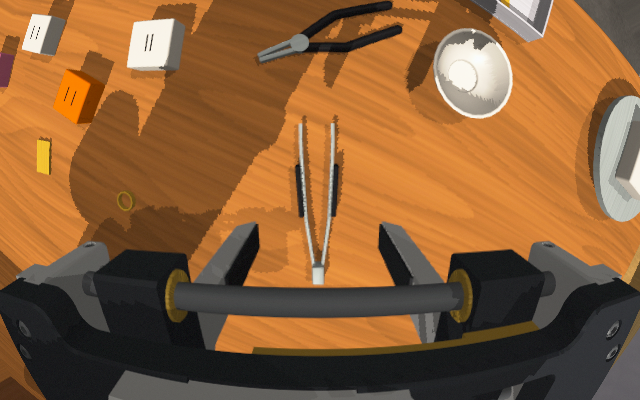

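The wrist view has the tips at (301,124) and (333,124), grips near (299,190) and (335,190), and the hinge at (318,274). That is within ~2 mm of prediction and centred between the fingers. I'll descend.

>>> apply_moves:
  series:
    - [[0.07,0.001,0,0.03,0,0,0],[0.065,0.002,0,0.06,0,0,0],[0.06,0.002,0,0.085,0,0,0],[0.06,0.002,0,0.1,0,0,0],[0.06,0.002,0,0.11,0,0,0],[0.06,0.002,0,0.115,0,0,0],[0.06,0.002,0,0.119,0,0,0],[0.06,0.002,0,0.121,0,0,0],[0.06,0.002,0,0.121,0,0,0],[0.06,0.002,0,0.121,0,0,0]]

```text
time: 3.95
ee_pos: [566.7, -183.3, 5.3]
eef_rot: [[0.907, 0.422, 0.001], [0.422, -0.907, -0.0], [0.001, 0.001, -1.0]]
wrist_force: [-0.4, 0.3, 1.1]
opening: 60.3
grasp_force: 0.0
```

>>> apply_moves:
  series:
    - [[0.055,0,0,0.001,0,0,0],[0.05,0,0,0.0015,0,0,0],[0.045,0,0,0.0015,0,0,0],[0.042,0,0,0.0015,0,0,0],[0.04,0,0,0.0015,0,0,0],[0.038,0,0,0.0015,0,0,0],[0.037,0,0,0.0015,0,0,0],[0.036,0,0,0.0015,0,0,0],[0.035,0,0,0.0015,0,0,0],[0.035,0,0,0.0015,0,0,0]]

```text
time: 4.78
ee_pos: [566.3, -183.0, 3.1]
eef_rot: [[0.907, 0.422, 0.0], [0.422, -0.907, 0.0], [0.0, -0.0, -1.0]]
wrist_force: [-0.2, 1.4, 2.6]
opening: 35.0
grasp_force: 6.4
```

>>> apply_moves:
  series:
    - [[0.034,0,0,0,0,0,0],[0.034,0,0,-0.003,0,0,0],[0.034,0,0,-0.01,0,0,0],[0.034,0,0,-0.02,0,0,0],[0.034,0,0,-0.035,0,0,0],[0.034,0,0,-0.05,0,0,0],[0.034,0,0,-0.065,0,0,0],[0.034,0,0,-0.075,0,0,0],[0.034,0,0,-0.08,0,0,0],[0.034,0,0,-0.08,0,0,0]]

```text
time: 5.62
ee_pos: [566.8, -183.3, 84.4]
eef_rot: [[0.907, 0.422, 0.002], [0.422, -0.907, -0.001], [0.002, 0.001, -1.0]]
wrist_force: [-0.1, 0.2, -1.2]
opening: 34.3
grasp_force: 5.9
```

```bash
python3 - <<'E'
from h import *
s=env.observe();print(s['time'],s['ee_pos'],s['opening'],s['grasp_force'],s['wrist_force'])
c=env.capture('wrist');save(c,'wr2')
ee,R=s['ee_pos'],np.array(s['eef_rot'])
# predicted with tweezers underside at TCP -3 , tool coords: x fwd, y: left = -y
hw=15-150*(40-34-1.5)/170
for n,l in (('tipL',(65,hw,10)),('tipR',(65,-hw,10)),('hinge',(-93,0,5))):
    print(n,np.round(proj_w(c,ee+R@np.array([l[0],-l[1],3-l[2]]),ee,R),1))
im=c['color'][60:210,250:390]
cv2.imwrite('pics/wr2c.png',cv2.resize(im,None,fx=4,fy=4,interpolation=cv2.INTER_CUBIC)[:,:,::-1])
E
```

```text
5.6167 [ 566.84247229 -183.32185203   84.42334956] 34.289362137848016 5.853180885314941 [-0.08286343  0.15946026 -1.23868848]
tipL [298.9 129.9]
tipR [339. 130.]
hinge [318.8 352.5]
```

View pics/wr2c.png

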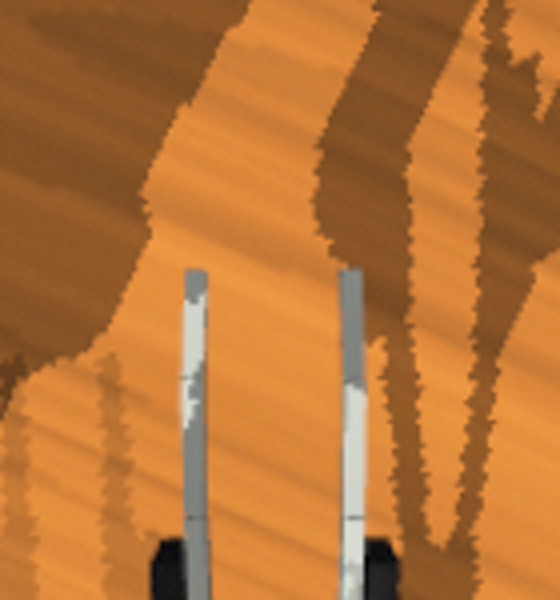

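The tweezers are held straight, with tips at (299,127.5) and (337.8,127.5) about 66 mm ahead of the TCP. I'll carry them over, turning ~22° on the way.

>>> apply_moves:
  series:
    - [[0.034,0.004,-0.01,0,0,0,0.5],[0.034,0.01,-0.026,0,0,0,1.5],[0.034,0.019,-0.047,0,0,0,3],[0.034,0.029,-0.073,0,0,0,5],[0.034,0.04,-0.101,0,0,0,7],[0.034,0.051,-0.129,0,0,0,9],[0.034,0.062,-0.157,0,0,0,11],[0.034,0.073,-0.185,0,0,0,13],[0.034,0.084,-0.213,0,0,0,15],[0.034,0.095,-0.241,0,0,0,17]]

```text
time: 6.5
ee_pos: [549.7, 76.8, 82.1]
eef_rot: [[0.991, 0.137, -0.001], [0.137, -0.991, -0.0], [-0.001, 0.0, -1.0]]
wrist_force: [0.5, 0.7, -1.1]
opening: 34.1
grasp_force: 5.9
```

```bash
python3 - <<'E'
from h import *
s=env.observe();print(s['time'],s['ee_pos'],s['eef_rot'],s['opening'])
ee,R=s['ee_pos'],np.array(s['eef_rot'])
a=np.radians(2.5);t=np.array([608.6,229.5,84])-66*np.array([np.cos(a),np.sin(a),0])
d=R.T@(t-ee);print(np.round(d,1),np.degrees(np.arctan2(R[1,0],R[0,0])))
E
```

```text
6.5 [549.7467619   76.80496624  82.10819061] [[ 9.90589332e-01  1.36860951e-01 -1.36240555e-03]
 [ 1.36860761e-01 -9.90590267e-01 -2.32715170e-04]
 [-1.38143530e-03  4.40653049e-05 -9.99999045e-01]] 34.05652535033129
[  13.5 -149.4   -1.9] 7.866240013246254
```

>>> apply_moves:
  series:
    - [[0.034,0.002,-0.025,0,0,0,1],[0.034,0.005,-0.05,0,0,0,2],[0.034,0.007,-0.075,0,0,0,3],[0.034,0.009,-0.098,0,0,0,4],[0.034,0.011,-0.118,0,0,0,5],[0.034,0.012,-0.134,0,0,0,5.4],[0.034,0.013,-0.145,0,0,0,5.4],[0.034,0.0135,-0.149,0,0,0,5.4],[0.034,0.0135,-0.149,0,0,0,5.4],[0.034,0.0135,-0.149,0,0,0,5.4]]

```text
time: 7.33
ee_pos: [543.3, 223.9, 82.6]
eef_rot: [[0.999, 0.044, -0.001], [0.044, -0.999, -0.001], [-0.001, 0.001, -1.0]]
wrist_force: [-0.3, 0.1, -0.7]
opening: 34.5
grasp_force: 5.9
```

```bash
python3 - <<'E'
from h import *
s=env.observe();print(s['time'],s['ee_pos'],s['eef_rot'],s['opening'],s['grasp_force'])
ee,R=s['ee_pos'],np.array(s['eef_rot'])
c=env.capture('wrist')
im=c['color'][70:190,250:390]
cv2.imwrite('pics/wr3c.png',cv2.resize(im,None,fx=5,fy=5,interpolation=cv2.INTER_CUBIC)[:,:,::-1])
for l in ((608.6,229.5,30),): print(proj_w(c,l,ee,R))
E
```

```text
7.3333 [543.31982526 223.90821325  82.62595488] [[ 9.99014848e-01  4.43742167e-02 -5.13169906e-04]
 [ 4.43738794e-02 -9.99014782e-01 -6.51031348e-04]
 [-5.41553328e-04  6.27618643e-04 -9.99999656e-01]] 34.52099519772331 5.8532823622226715
[315.28291183 127.02693654]
```

View pics/wr3c.png

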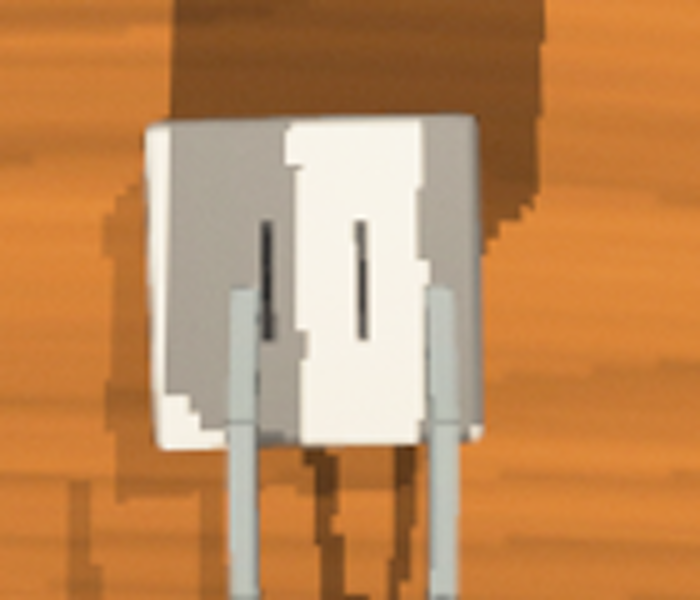

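The wrist crop shows the scribed lines as left (266,222)-(269,340) and right (359,222)-(362,340), with the tips at (243,290) and (439,290). The tips sit a little to the right of the lines' middle.

```bash
python3 - <<'E'
from h import *
s=env.observe();ee,R=s['ee_pos'],np.array(s['eef_rot'])
c=env.capture('wrist');t=env.capture('top');sc=env.capture('scene')
def wz(p,z):
    o,d=ray_w(c,(250+p[0]/5-.4,70+p[1]/5-.4),ee,R);return o+d*(z-o[2])/d[2]
L=[wz(p,30) for p in ((266,222),(269,340),(359,222),(362,340))]
print(np.round(L,1)); C=np.mean(L,0)
print('centre wrist@30',C,'yaw',[np.degrees(np.arctan2(*(a-b)[1::-1])) for a,b in ((L[0],L[1]),(L[2],L[3]))],'spacing',np.linalg.norm(L[0]-L[2]),'len',np.linalg.norm(L[0]-L[1]))
q=np.mean([(266,222),(269,340),(359,222),(362,340)],0)
r=[ray_w(c,(250+q[0]/5-.4,70+q[1]/5-.4),ee,R),ray(t,(265.3,207.3)),ray(sc,(370.6,194.4))]
print('tri',tri(r))
print('block edges yaw', [np.degrees(np.arctan2(*(wz(a,30)-wz(b,30))[1::-1])) for a,b in (((147,128),(158,448)),((477,118),(484,438)))], [np.round(wz(p,30),1) for p in ((147,128),(158,448),(477,118),(484,438))])
tp=[wz(p,ee[2]-3+10) for p in ((243,290),(439,290))]
for p in tp: print('tip tool',R.T@(p-ee))
print('C in tool',R.T@(C-ee),ee,s['time'])
E
```

```text
[[618.1 238.7  30. ]
 [600.5 237.6  30. ]
 [618.7 225.   30. ]
 [601.1 223.8  30. ]]
centre wrist@30 [609.59149769 231.28966154  30.        ] yaw [np.float64(3.719267230775981), np.float64(4.0213542455039235)] spacing 13.73262710337 len 17.648192218918247
tri (array([609.08353033, 230.16787844,  29.74804017]), [np.float64(1.2242550997593906), np.float64(0.12023469250116943), np.float64(1.1137361713546434)])
block edges yaw [np.float64(3.8457769525186656), np.float64(4.212801313694419)] [array([631.8, 257. ,  30. ]), array([583.6, 253.8,  30. ]), array([635.2, 208.3,  30. ]), array([587.2, 204.8,  30. ])]
tip tool [ 66.17421832 -11.48583955  -7.03064631]
tip tool [66.17467468 10.06083544 -7.01642861]
C in tool [66.42166236 -4.86268215 52.73925016] [543.46275378 223.56356576  82.7655957 ] 7.3833
```

Block height is confirmed at 29.7 mm, with yaw ~3.9°. I'll turn -1.4°, shift -2.5 mm in y and descend to a check height.

>>> apply_moves:
  series:
    - [[0.034,0,-0.001,0.002,0,0,-0.5],[0.034,0,-0.002,0.008,0,0,-1],[0.034,0,-0.0025,0.016,0,0,-1.4],[0.034,0,-0.0025,0.024,0,0,-1.4],[0.034,0,-0.0025,0.032,0,0,-1.4],[0.034,0,-0.0025,0.037,0,0,-1.4],[0.034,0,-0.0025,0.04,0,0,-1.4],[0.034,0,-0.0025,0.042,0,0,-1.4],[0.034,0,-0.0025,0.042,0,0,-1.4],[0.034,0,-0.0025,0.042,0,0,-1.4]]

```text
time: 8.37
ee_pos: [543.3, 227.5, 41.1]
eef_rot: [[0.998, 0.069, 0.0], [0.069, -0.998, 0.0], [0.0, -0.0, -1.0]]
wrist_force: [-0.5, 0.3, -0.5]
opening: 34.1
grasp_force: 5.9
```

>>> apply_moves:
  series:
    - [[0.0335,0,0,0,0,0,0],[0.033,0,0,0,0,0,0],[0.0325,0,0,0,0,0,0],[0.032,0,0,0,0,0,0],[0.0315,0,0,0,0,0,0],[0.031,0,0,0,0,0,0],[0.0305,0,0,0,0,0,0],[0.03,0,0,0,0,0,0],[0.03,0,0,0,0,0,0],[0.03,0,0,0,0,0,0]]

```text
time: 9.2
ee_pos: [543.2, 227.4, 41.0]
eef_rot: [[0.998, 0.069, -0.0], [0.069, -0.998, 0.0], [-0.0, -0.0, -1.0]]
wrist_force: [0.8, 0.2, -0.3]
opening: 30.0
grasp_force: 7.7
```

```bash
python3 - <<'E'
from h import *
s=env.observe();print(s['time'],s['ee_pos'],s['eef_rot'],s['opening'],s['grasp_force'],s['wrist_force'])
c=env.capture('wrist');sc=env.capture('scene');save(c,'w4');save(sc,'s4')
a=cv2.resize(c['color'][90:170,280:350],None,fx=7,fy=7,interpolation=cv2.INTER_CUBIC)
b=cv2.resize(sc['color'][165:245,345:390],None,fx=7,fy=7,interpolation=cv2.INTER_CUBIC)[:a.shape[0]]
b=cv2.resize(sc['color'][160:240,338:382],None,fx=7,fy=7,interpolation=cv2.INTER_CUBIC)
cv2.imwrite('pics/wr4c.png',np.hstack([a,b])[:,:,::-1])
E
```

```text
9.2 [543.1992773  227.41486988  40.9975312 ] [[ 9.97606251e-01  6.91503187e-02 -3.50228100e-05]
 [ 6.91503193e-02 -9.97606252e-01  1.62011193e-05]
 [-3.38186616e-05 -1.85841763e-05 -9.99999999e-01]] 29.963288497133 7.681869864463806 [ 0.79254662  0.18468004 -0.27338446]
```

View pics/wr4c.png

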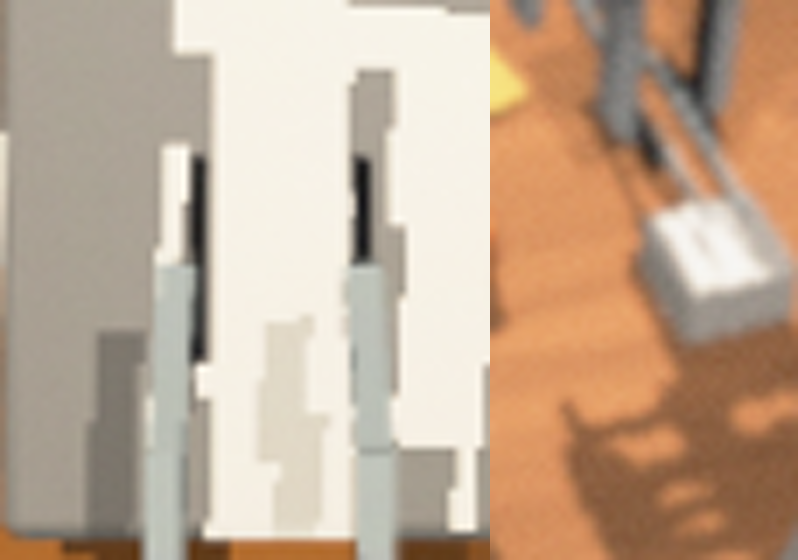

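The wrist crop shows the tips at (176,265) and (367,265), and the lines at x≈198 and x≈361, running from y=158 to 360.

```bash
python3 - <<'E'
from h import *
s=env.observe();ee,R=s['ee_pos'],np.array(s['eef_rot'])
c=env.capture('wrist')
def wz(p,z):
    o,d=ray_w(c,(280+p[0]/7-.43,90+p[1]/7-.43),ee,R);return R.T@(o+d*(z-o[2])/d[2]-ee)
print('lines',[np.round(wz(p,30),1) for p in ((198,158),(361,158),(198.5,360),(361.5,360))])
for zt in (46,48,50): print('tips',zt,[np.round(wz(p,zt),1) for p in ((176,265),(367,265))])
print('leg back',[np.round(wz(p,48),1) for p in ((164,555),(376,555))])
t=env.capture('top')
im=t['color'][150:260,235:300]
p=proj(t,[609,230.5,30]);print('centre top px',p,'tips proj',[proj(t,ee+R@np.array([66,y,-5])) for y in (-7,7)])
E
```

```text
lines [array([75.3, -6.8, 11. ]), array([75.3,  7.3, 11. ]), array([57.6, -6.8, 11. ]), array([57.6,  7.4, 11. ])]
tips 46 [array([66.2, -8. , -5. ]), array([66.2,  7.2, -5. ])]
tips 48 [array([66.3, -7.9, -7. ]), array([66.3,  7.1, -7. ])]
tips 50 [array([66.3, -7.8, -9. ]), array([66.3,  7. , -9. ])]
leg back [array([43.1, -9. , -7. ]), array([43.1,  8. , -7. ])]
centre top px [265.11159738 207.30630404] tips proj [array([260.9948017 , 206.22940665]), array([266.46574837, 205.97252534])]
```

Tips' mid is 0.7 mm left of the lines' mid and the gap is 15.0 mm. I'll shift y by +0.7 mm and x by +0.5 mm, descend 7 mm, then squeeze to 29.4.

>>> apply_moves:
  series:
    - [[0.03,0.0003,0.0004,0.001,0,0,0],[0.03,0.0005,0.0007,0.003,0,0,0],[0.03,0.0005,0.0007,0.005,0,0,0],[0.03,0.0005,0.0007,0.0065,0,0,0],[0.03,0.0005,0.0007,0.007,0,0,0],[0.0298,0.0005,0.0007,0.007,0,0,0],[0.0296,0.0005,0.0007,0.007,0,0,0],[0.0294,0.0005,0.0007,0.007,0,0,0],[0.0294,0.0005,0.0007,0.007,0,0,0],[0.0294,0.0005,0.0007,0.007,0,0,0]]

```text
time: 10.23
ee_pos: [543.8, 226.8, 34.1]
eef_rot: [[0.998, 0.069, 0.0], [0.069, -0.998, 0.0], [0.0, -0.0, -1.0]]
wrist_force: [0.4, -0.3, -0.8]
opening: 29.6
grasp_force: 8.1
```

```bash
python3 - <<'E'
from h import *
s=env.observe();print(s['time'],s['ee_pos'],s['opening'],s['grasp_force'],s['wrist_force'])
c=env.capture('wrist');t=env.capture('top');sc=env.capture('scene');save(c,'w5');save(t,'t5');save(sc,'s5')
a=cv2.resize(c['color'][95:170,280:350],None,fx=7,fy=7,interpolation=cv2.INTER_CUBIC)
b=cv2.resize(sc['color'][175:225,350:392],None,fx=7,fy=7,interpolation=cv2.INTER_CUBIC)
b=cv2.copyMakeBorder(b,0,a.shape[0]-b.shape[0],0,0,cv2.BORDER_CONSTANT)
cv2.imwrite('pics/wr5c.png',np.hstack([a,b])[:,:,::-1])
E
```

```text
10.2333 [543.80028173 226.80905825  34.08625657] 29.633891370417064 8.1182362139225 [ 0.38808691 -0.34071642 -0.79604614]
```

View pics/wr5c.png

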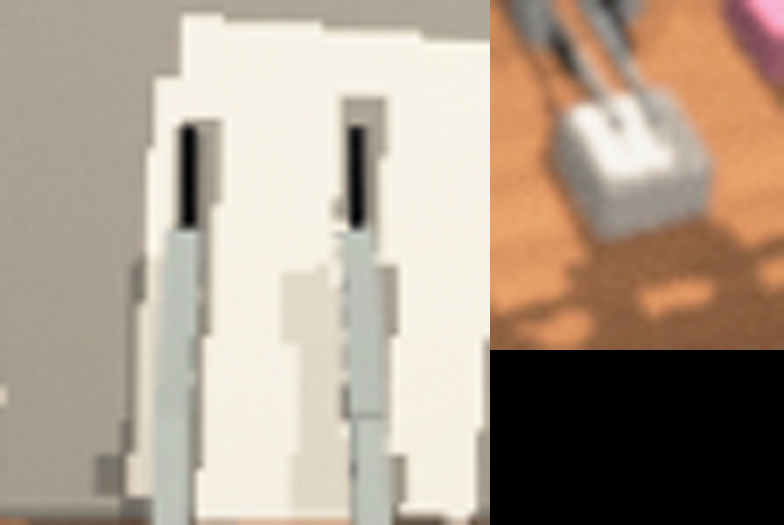

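The wrist crop shows the tips at x≈184 and x≈360 (y≈229), just over the lines at x≈189 and x≈357. I'll check numerically, with tip height from the scene view.

```bash
python3 - <<'E'
from h import *
s=env.observe();ee,R=s['ee_pos'],np.array(s['eef_rot'])
c=env.capture('wrist');sc=env.capture('scene');t=env.capture('top')
def wz(p,z):
    o,d=ray_w(c,(280+p[0]/7-.43,95+p[1]/7-.43),ee,R);return R.T@(o+d*(z-o[2])/d[2]-ee)
print('lines',[np.round(wz(p,30),2) for p in ((189,125),(357,125))])
for zt in (39,41,43): print('tips',zt,[np.round(wz(p,zt),2) for p in ((184,229),(360,229))])
print('legs back (x~43)',[np.round(wz(p,41),2) for p in ((173,515),(370,515))])
# triangulate tips wrist+scene ; sub-pixel height hint
for z in (33,36,39,42,46): print(z,[np.round(proj(sc,ee+R@np.array([66,y,ee[2]-z])),1).tolist() for y in (-7,7)])
for n in ('tip_left','tip_right','tweezers','block_wide_lines'):
  for cam in (sc,t,c):
    try: print(n,[(np.round(d['point'],1).tolist(),round(d['p'],2)) for d in env.landmark_of(n,cam)[:2]])
    except Exception as e: print(n,e)
print(ee,s['time'])
a=cv2.resize(sc['color'][150:210,330:390],None,fx=9,fy=9,interpolation=cv2.INTER_CUBIC)
cv2.imwrite('pics/s6.png',a[:,:,::-1])
E
```

```text
lines [array([74.9 , -7.28,  4.06]), array([74.91,  6.7 ,  4.06])]
tips 39 [array([66.29, -7.35, -4.94]), array([66.3 ,  6.62, -4.94])]
tips 41 [array([66.32, -7.27, -6.94]), array([66.33,  6.54, -6.94])]
tips 43 [array([66.36, -7.19, -8.94]), array([66.36,  6.46, -8.94])]
legs back (x~43) [array([43.5 , -8.27, -6.94]), array([43.51,  7.48, -6.94])]
33 [[373.7, 193.1], [369.3, 194.3]]
36 [[373.8, 192.4], [369.4, 193.5]]
39 [[374.0, 191.7], [369.5, 192.8]]
42 [[374.1, 190.9], [369.6, 192.0]]
46 [[374.2, 189.9], [369.8, 191.0]]
tip_left [([608.4, 236.1, 36.4], 0.62)]
tip_left []
tip_left [([607.6, 236.6, 37.0], 0.84), ([604.8, 235.2, -2.9], 0.3)]
tip_right [([609.7, 222.8, 37.1], 0.64), ([781.2, 33.0, 2.5], 0.35)]
tip_right []
tip_right [([607.0, 222.3, 37.0], 0.68)]
tweezers [([542.8, 229.1, 26.7], 0.6)]
tweezers []
tweezers [([540.4, 225.5, 30.0], 0.68)]
block_wide_lines [([607.2, 229.0, 32.2], 0.83), ([540.1, 334.1, 28.5], 0.68)]
block_wide_lines [([554.0, 119.8, 27.7], 0.59)]
block_wide_lines [([540.5, 335.5, 29.6], 0.89), ([553.7, 116.4, 34.6], 0.87)]
[543.76364181 226.80111035  34.05665212] 10.3833
```

View pics/s6.png

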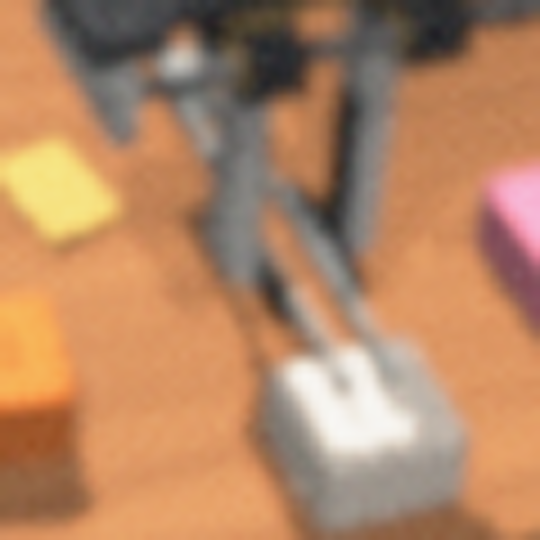

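The tips are within ~0.2 mm of their lines and about 7 mm above the block. I'll check level using the hinge, seen at scene px (350,156.9), then hand in.

```bash
python3 - <<'E'
from h import *
s=env.observe();ee,R=s['ee_pos'],np.array(s['eef_rot']);sc=env.capture('scene')
for z in (26,31,36,41,46): print(z,np.round(proj(sc,ee+R@np.array([-87,0,ee[2]-z])),1))
print(s['time'],s['opening'],np.abs(s['joint_vel']).max(),s['wrist_force'])
E
```

```text
26 [351.1 163.5]
31 [351.2 162.2]
36 [351.3 161. ]
41 [351.4 159.8]
46 [351.5 158.6]
11.1333 29.58961661060664 0.001619238135937477 [ 0.84108532 -0.13907061 -0.24630535]
```

```bash
python3 - <<'E'
from h import *
s=env.observe();ee,R=s['ee_pos'],np.array(s['eef_rot']);sc=env.capture('scene')
im=sc['color'].astype(int);print('cols',list(range(343,362)))
for r in range(149,172): print(r,im[r,343:362].min(2).tolist() if 0 else [int(v) for v in im[r,343:362].min(1)])
for x in (-102,-94,-85,-60,-40): print(x,[np.round(proj(sc,ee+R@np.array([x+1.3,y,ee[2]-z])),1).tolist() for y in (-6,6) for z in (33,39,45)])
E
```

```text
cols [343, 344, 345, 346, 347, 348, 349, 350, 351, 352, 353, 354, 355, 356, 357, 358, 359, 360, 361]
149 [75, 76, 76, 73, 75, 78, 75, 65, 65, 61, 57, 56, 55, 52, 54, 49, 44, 47, 48]
150 [79, 77, 75, 82, 76, 70, 66, 63, 53, 54, 51, 42, 46, 49, 50, 51, 47, 43, 52]
151 [82, 80, 76, 73, 78, 71, 63, 51, 49, 45, 46, 45, 44, 44, 46, 48, 42, 50, 50]
152 [87, 79, 76, 76, 68, 70, 64, 57, 52, 41, 37, 42, 44, 50, 46, 46, 49, 54, 52]
153 [78, 79, 68, 65, 66, 60, 70, 74, 67, 55, 41, 41, 51, 47, 51, 53, 48, 48, 48]
154 [66, 62, 57, 56, 58, 76, 97, 109, 97, 71, 49, 47, 51, 51, 49, 47, 48, 46, 48]
155 [55, 53, 58, 60, 79, 109, 139, 150, 126, 96, 79, 63, 70, 65, 54, 51, 46, 45, 45]
156 [69, 77, 74, 82, 108, 149, 175, 178, 154, 121, 92, 91, 87, 72, 55, 53, 46, 47, 38]
157 [97, 104, 98, 92, 118, 157, 180, 176, 149, 121, 105, 101, 95, 74, 59, 43, 47, 42, 39]
158 [120, 118, 109, 97, 99, 126, 140, 133, 123, 106, 99, 97, 82, 74, 51, 50, 42, 39, 44]
159 [128, 127, 114, 88, 77, 91, 98, 97, 96, 93, 95, 85, 75, 62, 50, 42, 40, 39, 41]
160 [119, 127, 113, 92, 81, 84, 85, 102, 112, 107, 104, 100, 88, 60, 60, 50, 
[... 813 characters left out ...]
, 118, 114, 104]
170 [90, 90, 88, 89, 89, 86, 87, 86, 85, 85, 90, 100, 109, 126, 126, 122, 117, 115, 110]
171 [94, 89, 83, 87, 83, 88, 88, 85, 85, 88, 88, 101, 111, 129, 129, 125, 112, 108, 116]
-102 [[351.3, 158.7], [351.5, 157.3], [351.6, 155.8], [347.9, 159.5], [348.0, 158.1], [348.1, 156.6]]
-94 [[352.3, 160.3], [352.4, 158.8], [352.6, 157.3], [348.8, 161.1], [348.9, 159.6], [349.0, 158.1]]
-85 [[353.4, 162.0], [353.5, 160.5], [353.7, 159.0], [349.9, 162.8], [350.0, 161.3], [350.1, 159.8]]
-60 [[356.5, 166.8], [356.7, 165.4], [356.8, 163.9], [353.0, 167.7], [353.1, 166.2], [353.2, 164.7]]
-40 [[359.1, 170.8], [359.2, 169.4], [359.4, 167.9], [355.5, 171.7], [355.6, 170.2], [355.8, 168.7]]
```

The hinge's upper edge matches a level pose to about 0.3 px, allowing for the same offset seen when it lay flat. The tool is steady, so I'm handing in.

```bash
python3 -c "
from workcell import env
print(env.sign_off())"
```

```text
the job is handed in; nothing more can be done
None
```

The job is handed in: the tweezers are held steady and level to within what I could measure, each tip within about 0.2 mm of its own line on the wide-pair block and about 7 mm above it, with the tips never closed and nothing else touched.

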